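Dock the right portafilter and keep the coffee grinder's start paddle pressed

ROBOT

A 6-joint arm with a two-finger parallel gripper is mounted at the origin on a cart in front of the work surface, level with it; the furniture and walls round the work are solid. World frame = base frame: x ahead of the robot, y to its left, z up, the work surface at z = 0. Lengths are in m, angles in rad, forces in N, time in s.
With the tool pointing down it reaches from about 0.3 to 0.95 m from the base axis. Payload 3.1 kg.
Tool frame: the origin (TCP) lies between the finger pads; the fingertips stand 17 mm ahead of it and the grasp point (between the pads) lies 2 mm behind it; z points along the fingers, y is the line along which they close (so a half turn about z gives the same grasp; the last joint's range is limited). The gripper opens to 85 mm and grips with 20 to 120 N. Pads are 22 mm wide; open, the fingers measure 114 mm over their backs; the gripper's body (76 mm by 85 mm) begins 54 mm behind the grasp point. The pads swing forward as they close: fully open they stand 13 mm farther back than shut.
Start: joints at [-1.331, 0.308, 1.634, -0, 1.2, -0.07], TCP at [0.191, -0.595, 0.248] pointing down, gripper open.
Joint ranges: [-3.06, 3.06], [-0.79, 1.96], [0.05, 2.63], [-1.19, 4.34], [0.05, 2.64], [-2.94, 2.94]. Speed limits (rad/s): [2.79, 2.79, 3.14, 3.14, 3.14, 3.14].

INTERFACE

Orientations are given as [roll, pitch, yaw] about the fixed x, y, z axes, in that order (R = Rz(yaw) Ry(pitch) Rx(roll)).
In Python, from workcell import observe, camera, calibration, workorder gives the robot as it stands.
- The arm moves only by the tool play_rows, never from a script. Its arguments are lists of equal length, an entry for each row: "travel": the shift along the tool's x, y, z in units of 30 mm (1.0 is 30 mm), a list of three; "rot": the turn, a rotation vector about the tool's x, y, z in units of 5 degrees (1.0 is 5 degrees), a list of three. A call has 1 to 10 rows; each row is the pose to reach, as a shift and turn from the pose commanded when the call began, along the tool's axes at that moment; what a row does not reach only later rows make up. A row lasts 1/10 s, in which the tool goes at most 50 mm and 8.59 degrees, less where a joint would pass 70% of its speed; a pose out of reach is approached as far as the arm can. A call with a gripper value outside its range is refused whole. "gripper" is the closure, from -1 (fully open) to 1 (shut), set as the call begins (left out, the last holds). The fingers move at their own pace and stop on an object; "force" is the grip in N (left out, the last holds). Time passes only in rows, so rows that repeat a pose let the fingers close. It gives the time, the measured TCP pose, the force, the opening and the grip force at its end, in the units of the state.
- observe(): the state, without advancing time (a new reading comes with each control period).
- camera(name): name is "side" or "top"; returns (picture, depth): 384x512x3 uint8, blue, green, red; 384x512 float32, m along the optical axis (not along the pixel's ray), 0 where there is no reading.
- calibration(name): a dict with "mtx" (3x3 intrinsics, pixels), "origin" and "attitude" of the camera in the world. Camera axes: x right, y up, looking along -z (the intrinsics and any distortion apply to the point x, -y, -z); pixel columns grow to the right and rows downward; lengths in m; the calibration is good to about 2 mm. A picture is of the moment at which its call begins. calibration takes no time and is no camera call.
- workorder.hand_in(): hands the job in; it is judged then, once.
The state is a dict: "time_s": time; "joint_positions": joint angles; "joint_velocities": joint speeds; "tau": joint torques, N m; "eef_pos": TCP position; "eef_rot": TCP orientation; "wrist_force": force on the tool from outside, world axes, zero at the start; "torque": the same for the moment, N m; "width": opening from 0.0 (shut) to 1.0 (fully open); "grip_force": force on a finger pad.
Only numpy, scipy, OpenCV 4.12 (cv2) and the standard library are available. Lean on these libraries where they do the work, as an engineer would, in place of code of your own. Each camera call takes 0.05 s, during which the arm holds its last target. There are 200 camera calls.

TASK

Coffee is wanted for the white cups set out on the grey mat: if two cups stand on the mat take the double-spout portafilter (light wooden handle) from the wooden stand, if only one does take the single-spout one (black handle), and leave the other in its bay. Slide it by its handle level into the grinder's fork, rim resting on the prongs and handle pointing straight out, and without ramming it push the orange start paddle in by about 10 of its 12 mm; the grinder runs only while the paddle is held in, so finish while still gripping the handle and keeping the paddle pressed. Do not disturb the cups or bowls.

Things in the scene. Friction and masses are not known exactly. Their poses are not given: they have to be found in the camera images.
- single_portafilter: Single-spout portafilter, black handle, 0.28-0.44 kg. Steel bowl, radius 30, 32 mm deep; flat rim on top, radius 38, 8 mm thick, with lugs to 45 mm at +y and -y; spouts to 64 mm below the rim. Origin: on the bowl's axis at the rim's UNDERSIDE, z up. Level handle along -x, axis at z = -8: 14 mm neck to x = -69, then a flat-sided grip 26 wide (y), 28 high, to -175 mm.
- double_portafilter: Double-spout portafilter, light wooden handle, 0.28-0.44 kg. Steel bowl, radius 30, 32 mm deep; flat rim on top, radius 38, 8 mm thick, with lugs to 45 mm at +y and -y; spouts to 64 mm below the rim. Origin: on the bowl's axis at the rim's UNDERSIDE, z up. Level handle along -x, axis at z = -8: 14 mm neck to x = -69, then a flat-sided grip 26 wide (y), 28 high, to -175 mm.
- single_portafilter_grip (a point): Where to grip the single-spout portafilter: on the axis of its black handle, 115 mm behind (-x) and 8 mm below its origin. Pinch the 26 mm width from above, fingers closing along its y. Axes as the portafilter's.
- double_portafilter_grip (a point): Where to grip the double-spout portafilter: on the axis of its light wooden handle, 115 mm behind (-x) and 8 mm below its origin. Pinch the 26 mm width from above, fingers closing along its y. Axes as the portafilter's.
- stand: Wooden stand fixed to the worktop, 90 x 250 x 72 mm (x, y, z), origin at the centre of its underside. Two bays open above, centres at y = +62 and -62 mm, 66 mm wide, with a 20 mm notch in the front (-x) wall for the neck. The rim rests on the top; the handle sticks out to -x, its axis 64 mm above the worktop. Lift a portafilter straight up by 75 mm or more to free it.
- grinder: Grey coffee grinder, fixed, 136 mm wide, 390 high. Origin under its column; front is -x. Fork at the front: two level prongs, 66 mm apart inside, 14 wide, 12 thick, tops 125 mm above the worktop, out to x = -140 mm, flared tips to -159. Above the fork a chute (lower end at 178 mm height) and grinding head reach out to x = -125 mm. Foot 20 mm high below.
- fork_seat (a point): Where the portafilter's origin must end: midway between the prongs, level with their tops (height 125 mm), 107 mm in front of the grinder's origin. There the bowl has pushed the paddle in by 10 mm; it first touches the paddle 10 mm short of here. +x is the way in (grinder's x), z up; the portafilter's x must point the same way.
- start_paddle (a joint): Travel of the orange sprung start paddle between the prongs, m: 0 out (at the start), 0.012 at its stop. It moves along the grinder's +x and springs back. 3 N to start moving, 8 N at 10 mm, 9 N at the stop: it pushes a portafilter that is not held back out.
- paddle_face (a point): Middle of the paddle's front face, an upright plate 40 mm wide, 24 mm high, 16 mm below the prongs' tops; moves with the paddle. x axis as the grinder's.
- cup_mat: Thin grey mat flat on the worktop, 290 x 160 mm (x, y), origin at its centre. One or two cups stand on it, 70 mm from its centre towards +x and -x.
- cup_a: White espresso cup, 68 mm across, 64 mm high, with a handle; always stands on the mat. Origin at the centre of its underside, z up.
- cup_b: Second, equal white cup: either on the mat (origin within 150 mm of the mat's centre: two cups are set out) or far from it at the left of the worktop (only one is). Origin at the centre of its underside, z up.
- bowl: Green bowl, 125 mm across, 56 mm high; stands on the mat when the second cup does not, and at the left when it does. Origin at the centre of its underside, z up.
Not all that is in view belongs to the job. Leave any blue or turquoise look-alike of the cup_b alone.

How it is judged:
On the way, in this order (a step that is already met when the one before it is completed fails the run):
1. the portafilter that suits the number of cups on the mat is lifted clear of the stand in the fingers (((horizontal distance between cup_b and cup_mat below 0.15 m and height (world z) of double_portafilter above 0.105 m and contact force between the fingers and double_portafilter above 3 N) or (horizontal distance between cup_b and cup_mat above 0.15 m and height (world z) of single_portafilter above 0.105 m and contact force between the fingers and single_portafilter above 3 N))), for 0.1 s.
2. it lies level in the grinder's fork and presses the start paddle in by at least 7 mm (((horizontal distance between cup_b and cup_mat below 0.15 m and z of double_portafilter in the frame of fork_seat between -0.004 and 0.006 m and y of double_portafilter in the frame of fork_seat between -0.007 and 0.007 m and x of double_portafilter in the frame of fork_seat between -0.006 and 0.006 m and angle between double_portafilter's own z axis and vertical below 0.12 rad and angle between the x axis of double_portafilter and the x axis of fork_seat, either way round below 0.15 rad and contact force between double_portafilter and grinder above 2 N and value of joint start_paddle above 0.007 m and contact force between the fingers and double_portafilter above 3 N) or (horizontal distance between cup_b and cup_mat above 0.15 m and z of single_portafilter in the frame of fork_seat between -0.004 and 0.006 m and y of single_portafilter in the frame of fork_seat between -0.007 and 0.007 m and x of single_portafilter in the frame of fork_seat between -0.006 and 0.006 m and angle between single_portafilter's own z axis and vertical below 0.12 rad and angle between the x axis of single_portafilter and the x axis of fork_seat, either way round below 0.15 rad and contact force between single_portafilter and grinder above 2 N and value of joint start_paddle above 0.007 m and contact force between the fingers and single_portafilter above 3 N))), for 0.5 s.
At the end, for the whole second after the job is handed in: The right portafilter is level (7 deg) in the fork, within 6 mm along, 7 mm sideways and +6/-4 mm in height of fork_seat, handle straight (9 deg), pressing over 2 N; paddle in over 7 mm and still; fingers grip it (over 3 N). The other is in its bay (moved under 20 mm) (((horizontal distance between cup_b and cup_mat below 0.15 m and z of double_portafilter in the frame of fork_seat between -0.004 and 0.006 m and y of double_portafilter in the frame of fork_seat between -0.007 and 0.007 m and x of double_portafilter in the frame of fork_seat between -0.006 and 0.006 m and angle between double_portafilter's own z axis and vertical below 0.12 rad and angle between the x axis of double_portafilter and the x axis of fork_seat, either way round below 0.15 rad and contact force between double_portafilter and grinder above 2 N and value of joint start_paddle above 0.007 m and contact force between the fingers and double_portafilter above 3 N and linear speed of double_portafilter below 0.02 m/s and velocity of joint start_paddle between -0.02 and 0.02 m/s and distance of single_portafilter from where it was at the start of the episode below 0.02 m and angle between single_portafilter's own z axis and vertical below 0.1 rad) or (horizontal distance between cup_b and cup_mat above 0.15 m and z of single_portafilter in the frame of fork_seat between -0.004 and 0.006 m and y of single_portafilter in the frame of fork_seat between -0.007 and 0.007 m and x of single_portafilter in the frame of fork_seat between -0.006 and 0.006 m and angle between single_portafilter's own z axis and vertical below 0.12 rad and angle between the x axis of single_portafilter and the x axis of fork_seat, either way round below 0.15 rad and contact force between single_portafilter and grinder above 2 N and value of joint start_paddle above 0.007 m and contact force between the fingers and single_portafilter above 3 N and linear speed of single_portafilter below 0.02 m/s and velocity of joint start_paddle between -0.02 and 0.02 m/s and distance of double_portafilter from where it was at the start of the episode below 0.02 m and angle between double_portafilter's own z axis and vertical below 0.1 rad))); the arm keeps its last pose, push and grip.
It fails at once if the cup on the mat is pushed away or tipped over (distance of cup_a from where it was at the start of the episode above 0.04 m or angle between cup_a's own z axis and vertical above 0.4 rad).
It fails at once if the other cup is pushed away or tipped over (distance of cup_b from where it was at the start of the episode above 0.04 m or angle between cup_b's own z axis and vertical above 0.4 rad).
It fails at once if the bowl is pushed away or tipped over (distance of bowl from where it was at the start of the episode above 0.04 m or angle between bowl's own z axis and vertical above 0.4 rad).
It fails at once if the portafilter that is not wanted is taken out of its bay ((horizontal distance between cup_b and cup_mat below 0.15 m and distance of single_portafilter from where it was at the start of the episode above 0.03 m) or (horizontal distance between cup_b and cup_mat above 0.15 m and distance of double_portafilter from where it was at the start of the episode above 0.03 m)).
It fails at once if the grinder is rammed (over 45 N) (contact force between any of double_portafilter, single_portafilter and grinder above 45 N).
It also fails if it takes over 48 s, if anything falls off the work surface, if the arm or the gripper's body presses on something with over 40 N, if the wrist force passes 120 N, or if a joint passes its speed limit or range.

## Working session

There is one attempt and no reset: what is moved stays moved. The work goes in short steps, Python scripts to look and compute and a tool call to move; the robot and the scene stay as the last step left them, time stands still between calls to the robot, and variables do not carry over. Pictures are saved under pics/ and viewed, at most 10 in all, crops included, and the job is handed in when it is done.

Besides the shell and the picture viewer there is one more tool, called by a JSON object that holds its "fn" and its "kwargs". play_rows: Moves the arm, as the interface text tells. Its arguments: {"type":"object","properties":{"travel":{"type":"array"},"rot":{"type":"array"},"gripper":{"type":"number"},"force":{"type":"number"}},"required":["travel","rot"]}

```bash
mkdir -p pics; ls; cat > h.py <<'E'
import numpy as np, cv2
from workcell import observe, camera, calibration, workorder
def cloud(name, d):
    c=calibration(name); K=np.array(c["mtx"]); v,u=np.mgrid[:d.shape[0],:d.shape[1]]
    p=np.stack([(u-K[0,2])/K[0,0]*d,-(v-K[1,2])/K[1,1]*d,-d],-1)
    A=np.array(c["attitude"],float)
    if A.shape!=(3,3):
        from scipy.spatial.transform import Rotation as R
        A=R.from_euler("xyz",A).as_matrix() if A.size==3 else R.from_quat(A).as_matrix()
    return p@A.T+np.array(c["origin"])
E
python3 - <<'E'
from h import *
for n in ("side","top"):
    print(n,calibration(n)); im,d=camera(n); np.savez(f"{n}0.npz",im=im,d=d,P=cloud(n,d)); cv2.imwrite(f"pics/{n}0.png",im)
print(observe())
E
```

```text
pics
side {'mtx': array([[463.63430739,   0.        , 250.31963553],
       [  0.        , 463.63430739, 194.30183798],
       [  0.        ,   0.        ,   1.        ]]), 'origin': array([-0.98831342, -0.0432897 ,  1.43242393]), 'attitude': array([ 8.66534477e-01, -1.38315495e-03, -1.50327793e+00])}
top {'mtx': array([[371.46885261,   0.        , 257.63024933],
       [  0.        , 371.46885261, 195.50272174],
       [  0.        ,   0.        ,   1.        ]]), 'origin': array([0.25730809, 0.05019634, 1.56459147]), 'attitude': array([ 0.20649634,  0.00365977, -1.5423377 ])}
{'time_s': 0.1, 'joint_positions': array([-1.33069983e+00,  3.08915041e-01,  1.63502951e+00,  2.27144263e-05,
        1.19968616e+00, -6.97256375e-02]), 'joint_velocities': array([ 0.00127042, -0.00131868, -0.00387712, -0.00044627,  0.00054304,
        0.00163951]), 'tau': array([-6.35723904e-05, -4.16407514e+01, -2.77644074e+01, -1.24061526e-04,
        3.98959775e-03, -4.82080509e-06]), 'eef_pos': array([ 0.19035637, -0.5945829 ,  0.24717784]), 'eef_rot': array([-3.13956103e+00, -1.63089096e-04,  3.09813714e-01]), 'wrist_force': array([ 0.86989698,  0.02970426, -0.8147581 ]), 'torque': array([0.05405662, 0.0065229 , 0.00787351]), 'grip_force': 0.0, 'width': 1.0026170502873042}
```

View pics/side0.png

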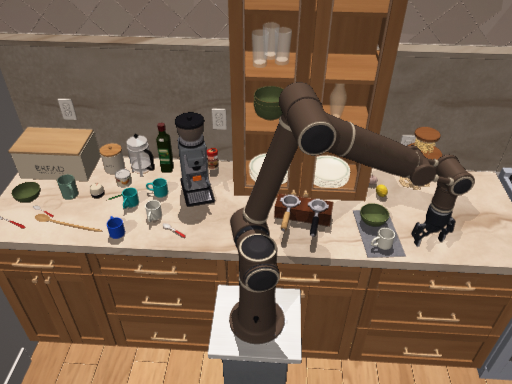

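View pics/top0.png

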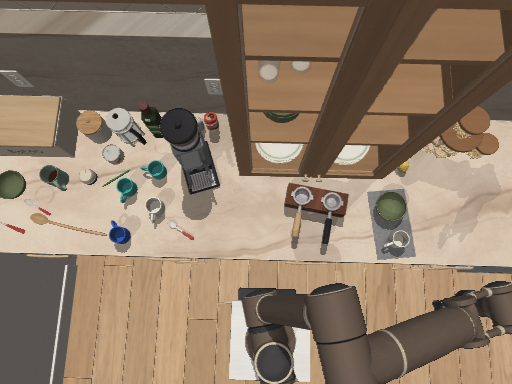

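The side view shows the mat at (378,232) with a green bowl (375,214) and one white cup (384,239). The top view shows the same at (390,207) and (397,240).
- **Candidates for the second white cup:** (153,208) in the top view is white, on the left. The teal mugs (126,188) and (156,170) and the blue mug (120,235) are look-alikes.
- **Portafilters:** the light handle is at (297,220) and the black handle at (327,230).

I'll confirm this in one crop.

```bash
python3 - <<'E'
from h import *
im=np.load("top0.npz")["im"]
a=cv2.resize(im[145:265,270:430],None,fx=5,fy=5,interpolation=cv2.INTER_CUBIC)
cv2.imwrite("pics/cropA.png",a)
b=cv2.resize(im[100:250,100:230],None,fx=4,fy=4,interpolation=cv2.INTER_CUBIC)
cv2.imwrite("pics/cropB.png",b)
for n in("top","side"):
    D=np.load(n+"0.npz");P=D["P"];d=D["d"]
    pts={"top":[(302,196),(331,202),(327,225),(297,220),(330,192),(200,180),(212,186),(186,190),(390,205),(300,240)],"side":[(291,202),(318,205),(315,222),(285,220),(197,180),(384,236),(330,240)]}[n]
    for u,v in pts: print(n,u,v,P[v,u].round(4))
E
```

```text
top 302 196 [ 0.5763 -0.1194  0.0546]
top 331 202 [ 0.5539 -0.2389  0.0569]
top 327 225 [ 0.4546 -0.217   0.0815]
top 297 220 [ 0.4719 -0.097   0.0785]
top 330 192 [ 0.5921 -0.232   0.0742]
top 200 180 [0.642  0.3143 0.0184]
top 212 186 [0.6174 0.2616 0.0169]
top 186 190 [0.6002 0.375  0.0014]
top 390 205 [ 0.5564 -0.4968  0.0134]
top 300 240 [ 0.3994 -0.1184 -0.0043]
side 291 202 [ 0.6023 -0.1228  0.043 ]
side 318 205 [ 0.5798 -0.2429  0.0522]
side 315 222 [ 0.4442 -0.2222  0.0752]
side 285 220 [ 0.4395 -0.0953  0.0829]
side 197 180 [0.6627 0.3128 0.0987]
side 384 236 [ 0.4441 -0.5219  0.0123]
side 330 240 [ 0.4163 -0.2919  0.    ]
```

View pics/cropA.png

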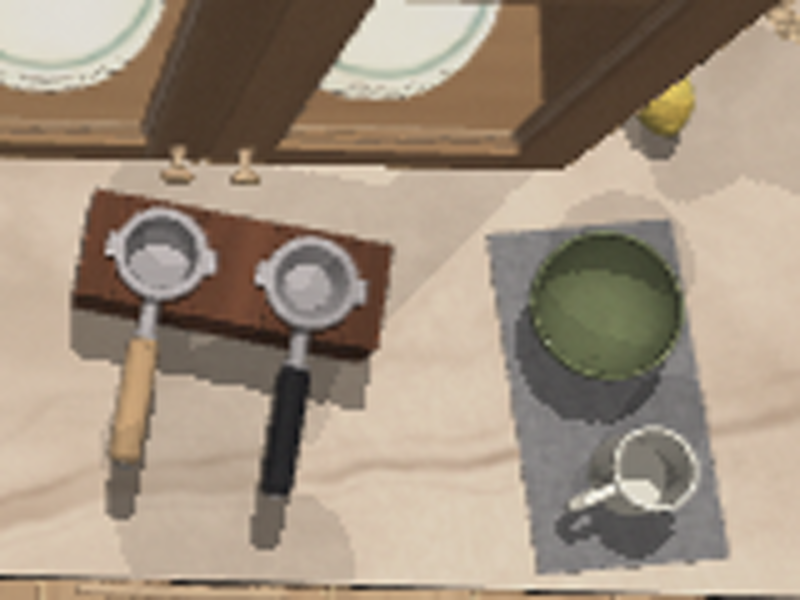

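View pics/cropB.png

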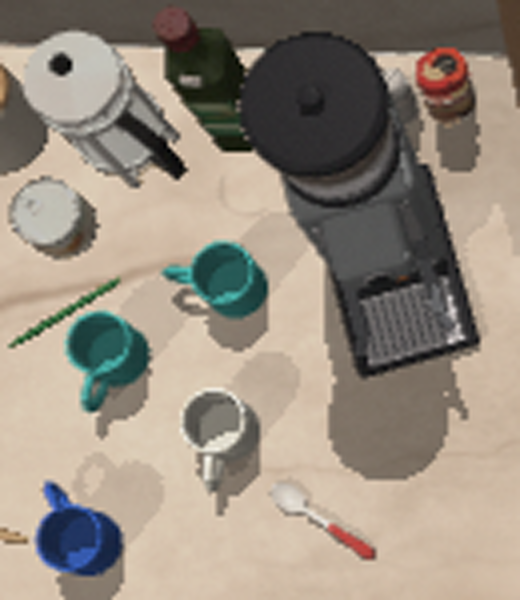

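Crop A shows one white cup (660,470) and the green bowl (607,305) on the mat. Crop B shows the other white cup (213,425), standing far to the left among teal and blue mugs. So only one cup is set out, and I want the single portafilter: black handle at crop A (285,430), top view (327,231). Next I'll measure the portafilter, stand and grinder.

```bash
python3 - <<'E'
from h import *
for n in("top","side"):
    D=np.load(n+"0.npz");P=D["P"];im=D["im"].astype(int);d=D["d"]
    z=P[...,2]; g=im.max(-1)
    print(n,"table z",np.median(z[(abs(z)<.02)&(P[...,0]>.4)&(P[...,0]<.6)&(P[...,1]>-.4)&(P[...,1]<-.28)]))
    # black handle
    box=(P[...,0]>.33)&(P[...,0]<.53)&(P[...,1]<-.16)&(P[...,1]>-.28)&(d>0)
    m=box&(z>.055)&(z<.10)&(g<70)
    q=P[m]; c=q.mean(0); u,s,vt=np.linalg.svd(q[:,:2]-c[:2],full_matrices=False); ax=vt[0]*np.sign(vt[0,0])
    t=(q[:,:2]-c[:2])@ax; w=(q[:,:2]-c[:2])@[-ax[1],ax[0]]
    print(" handle n",len(q),"c",c.round(4),"yaw",np.degrees(np.arctan2(ax[1],ax[0])).round(2),"t",t.min().round(3),t.max().round(3),"w",np.percentile(w,[2,98]).round(4),"ztop",np.percentile(q[:,2],[50,90]).round(4),"start",(c[:2]+ax*t.min()).round(4),"end",(c[:2]+ax*t.max()).round(4))
    # rim: grey and z 0.07..0.09
    for lab,lo,hi in(("single",-.30,-.17),("double",-.17,-.06)):
        m=(P[...,0]>.5)&(P[...,0]<.67)&(P[...,1]>lo)&(P[...,1]<hi)&(z>.072)&(z<.095)&(im.max(-1)-im.min(-1)<25)&(g>70)
        q=P[m]; print(" rim",lab,len(q),q.mean(0).round(4),q.min(0).round(3),q.max(0).round(3))
    # grinder: points above fork
    m=(P[...,0]>.45)&(P[...,0]<1.1)&(P[...,1]>.15)&(P[...,1]<.5)&(z>.10)&(z<.16)&(d>0)
    q=P[m]; print(" grinder slab",len(q)); v,uu=np.nonzero(m); 
    if len(q): print("  px",uu.min(),uu.max(),v.min(),v.max(), "hist", np.histogram(q[:,2],6))
im=np.load("side0.npz")["im"]; a=cv2.resize(im[105:215,160:260],None,fx=5,fy=5,interpolation=cv2.INTER_CUBIC); cv2.imwrite("pics/cropC.png",a)
E
```

```text
top table z 0.0007152686110198925
 handle n 193 c [ 0.4477 -0.2175  0.0745] yaw -6.97 t -0.066 0.079 w [-0.0374  0.0457] ztop [0.0751 0.0811] start [ 0.3826 -0.2096] end [ 0.5265 -0.2272]
 rim single 174 [ 0.5521 -0.2382  0.0794] [ 0.504 -0.285  0.072] [ 0.591 -0.193  0.088]
 rim double 141 [ 0.5702 -0.1151  0.0798] [ 0.505 -0.158  0.072] [ 0.611 -0.071  0.089]
 grinder slab 806
  px 153 224 95 188 hist (array([183, 118, 197, 103,  98, 107]), array([0.10026604, 0.11020085, 0.12013566, 0.13007048, 0.14000529,
       0.1499401 , 0.15987491]))
side table z -0.0016969603604055639
 handle n 200 c [ 0.4633 -0.2219  0.0694] yaw -6.1 t -0.089 0.07 w [-0.0465  0.062 ] ztop [0.0703 0.0779] start [ 0.3752 -0.2125] end [ 0.5325 -0.2293]
 rim single 107 [ 0.555  -0.2379  0.078 ] [ 0.51  -0.283  0.072] [ 0.594 -0.195  0.086]
 rim double 89 [ 0.57   -0.1168  0.0782] [ 0.504 -0.161  0.072] [ 0.609 -0.072  0.088]
 grinder slab 836
  px 164 231 132 188 hist (array([167, 152, 188, 119, 105, 105]), array([0.10000487, 0.10996546, 0.11992604, 0.12988663, 0.13984722,
       0.1498078 , 0.15976839]))
```

View pics/cropC.png

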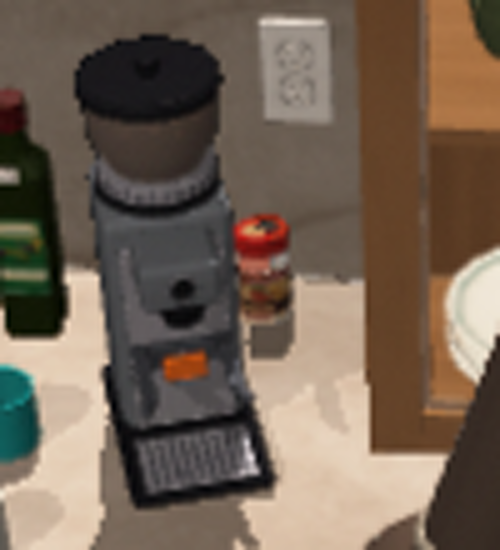

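Crop C shows the grinder from the side camera. The orange paddle is at (186,366), which is side pixel (197,178), with the prongs on either side at about (135,400) and (235,395). The drip tray is below. Now I'll fit the poses precisely.

```bash
cat > fit.py <<'E'
from h import *
from scipy.optimize import minimize
from scipy.spatial.transform import Rotation as R
def proj(n,X):
    c=calibration(n);A=R.from_euler("xyz",c["attitude"]).as_matrix();p=(X-c["origin"])@A
    K=c["mtx"];return np.stack([K[0,0]*p[:,0]/-p[:,2]+K[0,2],K[1,1]*-p[:,1]/-p[:,2]+K[1,2]],-1)
def place(X,p,z): 
    c,s=np.cos(p[2]),np.sin(p[2]); return np.c_[X[:,0]*c-X[:,1]*s+p[0],X[:,0]*s+X[:,1]*c+p[1],X[:,2]+z]
def box(x0,x1,y0,y1,z0,z1): return np.array([[x,y,z] for x in(x0,x1) for y in(y0,y1) for z in(z0,z1)],float)
def mask(n,parts,p,z,S=4):
    m=np.zeros((384*S,512*S),np.uint8)
    for X in parts:
        h=cv2.convexHull(((proj(n,place(X,p,z))+.5)*S*16).astype(np.int32)); cv2.fillConvexPoly(m,h,255,shift=4)
    return cv2.resize(m,(512,384),interpolation=cv2.INTER_AREA)/255.
E
python3 - <<'E'
from fit import *
D={n:np.load(n+"0.npz") for n in("top","side")}
a=np.linspace(0,2*np.pi,40)
rim=np.vstack([np.c_[.038*np.cos(a),.038*np.sin(a),0*a+h] for h in(0,.008)])
grip=[box(-.175,-.069,-.013,.013,-.022,.006)]
seg={}
for n in D:
    im=D[n]["im"].astype(int);P=D[n]["P"];z=P[...,2]
    m=(im.max(-1)<75)&(z>.035)&(z<.1)&(P[...,0]>.33)&(P[...,0]<.51)&(P[...,1]<-.17)&(P[...,1]>-.28)
    nn,l,st,_=cv2.connectedComponentsWithStats(m.astype(np.uint8),connectivity=8)
    k=1+np.argmax(st[1:,4]); seg[n]=(l==k).astype(float); print(n,st[k])
def cost(p,names): return sum(((mask(n,grip,[p[0],p[1],p[2]],.072)-seg[n])**2).sum() for n in names)
for names in(("top",),("side",),("top","side")):
    r=minimize(cost,[.556,-.236,-.12+.0],args=(names,),method="Nelder-Mead",options=dict(initial_simplex=[[.556,-.236,.0],[.57,-.236,-.1],[.556,-.225,-.1],[.55,-.24,-.2]],maxiter=200))
    p=r.x;print(names,r.fun,p.round(4),np.degrees(p[2]).round(2),"grip",(p[:2]-.115*np.array([np.cos(p[2]),np.sin(p[2])])).round(4))
# rim circle: grey points with z>.074, outer boundary via depth cloud
for n in D:
    P=D[n]["P"];im=D[n]["im"].astype(int)
    m=(abs(P[...,2]-.08)<.008)&(np.hypot(P[...,0]-.556,P[...,1]+.237)<.055)&(im.max(-1)-im.min(-1)<25)&(im.max(-1)>70)
    q=P[m][:,:2]
    f=lambda c:np.abs(np.hypot(*(q-c).T)-.034).clip(0,.008).sum()
    r=minimize(f,[.556,-.237],method="Nelder-Mead");print(n,"rim c",r.x.round(4),r.fun/len(q))
# grinder top-down maps
maps=[]
for n in D:
    P=D[n]["P"];q=P.reshape(-1,3);c=D[n]["im"].reshape(-1,3)
    m=(q[:,0]>.5)&(q[:,0]<.95)&(q[:,1]>.18)&(q[:,1]<.46)&(q[:,2]>.01)
    q=q[m];M=np.zeros((450,280,3),np.uint8)
    for x,y,z in q[np.argsort(q[:,2])]:
        col=(255,255,0) if z<.03 else (90,90,90) if z<.105 else (0,255,0) if z<.132 else (0,120,255) if z<.2 else (255,0,255)
        cv2.circle(M,(int((.46-y)*1000),int((.95-x)*1000)),1,col,-1)
    maps.append(M)
cv2.imwrite("pics/map.png",np.hstack(maps))
P=D["side"]["P"];im=D["side"]["im"].astype(int)
m=(im[...,2]>150)&(im[...,0]<60)&(im[...,1]<130)&(P[...,1]>.2)&(P[...,1]<.4)&(P[...,2]>.05)
print("paddle",m.sum(),P[m].mean(0).round(4),P[m].min(0).round(3),P[m].max(0).round(3))
E
```

```text
top [322 218  10  26 160]
side [310 212  18  25 170]
('top',) 39.426774317570164 [ 0.5532 -0.2385 -0.1811] -10.38 grip [ 0.4401 -0.2178]
('side',) 73.92135332564398 [ 0.5598 -0.2391 -0.1601] -9.17 grip [ 0.4463 -0.2208]
('top', 'side') 116.75510957324107 [ 0.5553 -0.2384 -0.1622] -9.29 grip [ 0.4418 -0.2198]
top rim c [ 0.5531 -0.2373] 0.003859087942363513
side rim c [ 0.5487 -0.2382] 0.003949274100442133
paddle 47 [0.763  0.2985 0.1096] [0.649 0.251 0.099] [0.913 0.33  0.127]
```

View pics/map.png

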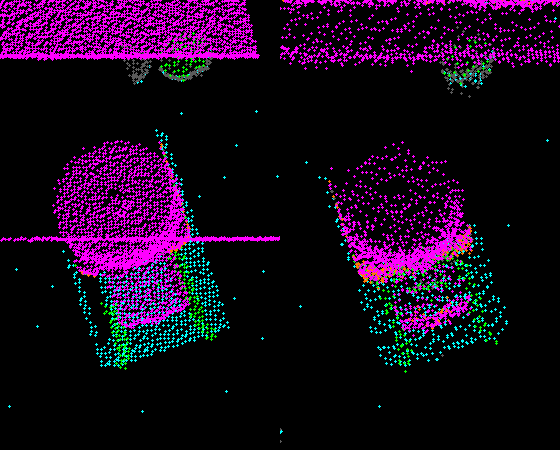

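The maps show the foot (cyan), prongs (green) and head (magenta) from both cameras. The front points down-left, so the grinder's yaw is about +18°. I'll refine both fits with the known shapes.

```bash
python3 - <<'E'
from fit import *
D={n:np.load(n+"0.npz") for n in("top","side")}
a=np.linspace(0,2*np.pi,40)
rim=np.vstack([np.c_[.038*np.cos(a),.038*np.sin(a),0*a+h] for h in(0,.008)])
parts=[rim,box(-.011,.011,-.045,.045,0,.008),box(-.07,-.03,-.007,.007,-.015,-.001),box(-.175,-.069,-.013,.013,-.022,.006)]
for n in D:
    im=D[n]["im"];P=D[n]["P"];z=P[...,2];hsv=cv2.cvtColor(im,cv2.COLOR_BGR2HSV)
    m=((hsv[...,1]<80)|(hsv[...,2]<50))&(z>.03)&(z<.1)&(P[...,0]>.33)&(P[...,0]<.62)&(P[...,1]<-.17)&(P[...,1]>-.30)
    nn,l,st,_=cv2.connectedComponentsWithStats(m.astype(np.uint8),connectivity=8)
    k=1+np.argmax(st[1:,4]); s=(l==k).astype(float)
    r=minimize(lambda p:((mask(n,parts,p,.072)-s)**2).sum(),[.553,-.238,-.16],method="Nelder-Mead",options=dict(initial_simplex=[[.556,-.236,-.1],[.545,-.24,-.18],[.556,-.245,-.14],[.56,-.24,-.22]],maxiter=250))
    p=r.x;print(n,st[k],r.fun.round(1),p.round(4),np.degrees(p[2]).round(2),"grip",(p[:2]-.115*np.array([np.cos(p[2]),np.sin(p[2])])).round(4))
    # stand yaw from wood top points
    w=(abs(z-.072)<.006)&(hsv[...,1]>90)&(P[...,0]>.45)&(P[...,0]<.68)&(P[...,1]<-.02)&(P[...,1]>-.35)&(hsv[...,2]<170)
    q=(P[w][:,:2]*1000).astype(np.float32);rc=cv2.minAreaRect(q);print(" stand",w.sum(),rc)
    # grinder: foot points -> rect ; prongs
    G=P[(P[...,0]>.55)&(P[...,0]<.85)&(P[...,1]>.2)&(P[...,1]<.42)]
    def loc(p,X): 
        c,s=np.cos(p[2]),np.sin(p[2]);d=X[:,:2]-p[:2];return np.c_[d[:,0]*c+d[:,1]*s,-d[:,0]*s+d[:,1]*c]
    F=G[(G[:,2]>.012)&(G[:,2]<.028)];Q=G[(G[:,2]>.117)&(G[:,2]<.133)]
    g0=np.array([.60+.165,.294+.05,.31])
    best=None
    def c2(p):
        L=loc(p,Q); k=L[:,0]<-.085; y=abs(L[:,1]); ex=np.maximum(abs(y-.040)-.007,0)+np.maximum(-.159-L[:,0],0)
        # count reward of prong area covered
        return (ex[k].clip(0,.006)).sum()+.006*(~k).sum()*0.0
    # yaw & centreline by fit with x fixed by foot front edge afterwards
    Rr=[]
    for yaw in np.radians(np.arange(12,25,.5)):
        for off in np.arange(-.012,.0121,.001):
            p=[g0[0]-off*np.sin(yaw),g0[1]+off*np.cos(yaw),yaw];Rr.append((c2(p),yaw,off,*p[:2]))
    Rr.sort();b=np.mean(Rr[:8],0);p=[b[3],b[4],b[1]];L=loc(p,Q);k=(L[:,0]<-.085)
    print(" prongs cost",Rr[0][0],"yaw",np.degrees(b[1]).round(2),"p",np.round(p,4),"n",k.sum(),"y<0 x tip",np.sort(L[k&(L[:,1]<0),0])[:5].round(3),"y>0",np.sort(L[k&(L[:,1]>0),0])[:5].round(3), "y ranges",np.percentile(L[k&(L[:,1]<0),1],[3,50,97]).round(4),np.percentile(L[k&(L[:,1]>0),1],[3,50,97]).round(4),"z",np.percentile(Q[k,2],[50,90]).round(4))
    L=loc(p,F);print(" foot x front",np.percentile(L[:,0],[.5,2,5]).round(4),"y",np.percentile(L[:,1],[1,5,95,99]).round(4))
    q=(F[:,:2]*1000).astype(np.float32)
    from scipy.spatial import cKDTree
    t=cKDTree(q);q=q[[len(i)>4 for i in t.query_ball_point(q,12)]];print(" foot rect",cv2.minAreaRect(q))
    im2=D[n]["im"].astype(int);m=(im2[...,2]>120)&(im2[...,2]-im2[...,0]>90)&(P[...,1]>.26)&(P[...,1]<.36)&(z>.06)&(P[...,0]>.6)&(P[...,0]<.8);m[:,:190]&=True
    if m.sum(): print(" paddle",m.sum(),np.median(P[m],0).round(4),"local",loc(p,np.median(P[m],0)[None]).round(4))
E
```

```text
top [321 192  24  53 551] 66.5 [ 0.555  -0.2379 -0.1769] -10.14 grip [ 0.4418 -0.2176]
 stand 683 ((573.1450805664062, -187.46279907226562), (218.9410858154297, 324.74267578125), 1.9127289056777954)
 prongs cost 0.12110726126297937 yaw 19.12 p [0.7632 0.3492 0.3338] n 131 y<0 x tip [-0.176 -0.174 -0.174 -0.173 -0.17 ] y>0 [-0.176 -0.174 -0.172 -0.171 -0.169] y ranges [-0.0476 -0.0408 -0.0334] [0.0337 0.0409 0.0485] z [0.1238 0.1289]
 foot x front [-0.1722 -0.1708 -0.1684] y [-0.0679 -0.065   0.0614  0.0659]
 foot rect ((699.845458984375, 326.648681640625), (211.51295471191406, 135.05987548828125), 18.328126907348633)
side [308 199  24  38 454] 121.3 [ 0.5557 -0.2379 -0.1578] -9.04 grip [ 0.4421 -0.2198]
 stand 417 ((566.91552734375, -198.50234985351562), (225.34555053710938, 295.70343017578125), 0.08338000625371933)
 prongs cost 0.21932171007841178 yaw 20.69 p [0.7618 0.3523 0.3611] n 103 y<0 x tip [-0.184 -0.183 -0.181 -0.177 -0.173] y>0 [-0.178 -0.171 -0.17  -0.165 -0.16 ] y ranges [-0.0473 -0.0378 -0.0021] [0.0014 0.0384 0.0468] z [0.1224 0.1285]
 foot x front [-0.1773 -0.1744 -0.1703] y [-0.0662 -0.0593  0.0592  0.0641]
 foot rect ((682.6573486328125, 319.5018310546875), (185.57223510742188, 132.6930389404297), 16.932714462280273)
 paddle 36 [0.6636 0.316  0.111 ] local [[-0.1047  0.0007]]
```

Portafilter origin is about (0.555, -0.238) with yaw -9.6° and rim top about 0.08, as expected. Its grip point is (0.442, -0.219). The fork seat is about (0.646, 0.309) with yaw 18.3° and prong tops about 0.124, against 0.125 in the text. Both are within reach.

```bash
cat > go.py <<'E'
import sys
from h import *
from scipy.spatial.transform import Rotation as R
def delta(x,y,z,yawdeg):
    o=observe();A=R.from_euler("xyz",o["eef_rot"]);T=R.from_euler("xyz",[np.pi,0,np.radians(yawdeg)])
    print("t",round(o["time_s"],2),"tcp",o["eef_pos"].round(4),"rpy",np.degrees(o["eef_rot"]).round(2),"F",o["wrist_force"].round(1),"M",o["torque"].round(2),"w",round(o["width"],3),"grip",round(o["grip_force"],1))
    print("travel",(A.inv().apply(np.array([x,y,z])-o["eef_pos"])/.03).round(3),"rot",(np.degrees((A.inv()*T).as_rotvec())/5).round(3))
delta(*map(float,sys.argv[1:5]))
E
python3 go.py .442 -.219 .17 -9.6
```

```text
t 0.1 tcp [ 0.1904 -0.5946  0.2472] rpy [-1.7988e+02 -1.0000e-02  1.7750e+01] F [ 0.9  0.  -0.8] M [0.05 0.01 0.01] w 1.003 grip 0.0
travel [11.805 -9.361  2.594] rot [-2.30e-02  4.00e-03  5.47e+00]
```

{"fn": "play_rows", "kwargs": {"travel": [[1.2,-0.95,0.2],[2.4,-1.9,0.4],[3.6,-2.8,0.7],[4.8,-3.8,1.0],[6.0,-4.7,1.3],[7.2,-5.7,1.6],[8.4,-6.6,1.9],[9.6,-7.6,2.2],[10.8,-8.5,2.4],[11.8,-9.36,2.6]], "rot": [[0,0,0.5],[0,0,1.1],[0,0,1.6],[0,0,2.2],[0,0,2.7],[0,0,3.3],[0,0,3.8],[0,0,4.4],[0,0,4.9],[0,0,5.47]], "gripper": -1, "force": 100}}

```text
time_s: 1.1
eef_pos: [0.4428, -0.2178, 0.1697]
eef_rot: [-3.141, 0.0, -0.169]
wrist_force: [-0.6, -0.8, 0.2]
width: 1.001
grip_force: 0.0
```

```bash
python3 go.py .442 -.219 .062 -9.6
```

```text
t 1.1 tcp [ 0.4428 -0.2178  0.1697] rpy [-1.7998e+02  1.0000e-02 -9.6800e+00] F [-0.6 -0.8  0.2] M [-0.03  0.03 -0.03] w 1.001 grip 0.0
travel [-0.018  0.044  3.59 ] rot [-0.004  0.003 -0.016]
```

{"fn": "play_rows", "kwargs": {"travel": [[0,0,0.6],[0,0,1.2],[0,0,1.8],[0,0,2.3],[0,0,2.8],[0,0,3.2],[0,0,3.5],[0,0,3.6],[0,0,3.6],[0,0,3.6]], "rot": [[0,0,0],[0,0,0],[0,0,0],[0,0,0],[0,0,0],[0,0,0],[0,0,0],[0,0,0],[0,0,0],[0,0,0]]}}

```text
time_s: 2.1
eef_pos: [0.4425, -0.2202, 0.0627]
eef_rot: [3.141, -0.001, -0.168]
wrist_force: [-0.5, -0.4, -0.2]
width: 1.004
grip_force: 0.0
```

```bash
python3 - <<'E'
from h import *
for n in("side",):
    im,d=camera(n); cv2.imwrite(f"pics/{n}1.png",cv2.resize(im[150:260,240:380],None,fx=5,fy=5,interpolation=cv2.INTER_CUBIC))
E
python3 go.py .442 -.219 .062 -9.6
```

```text
t 2.15 tcp [ 0.4426 -0.2203  0.0629] rpy [ 1.7997e+02 -7.0000e-02 -9.6000e+00] F [ 1.   0.4 -1.3] M [-0.04 -0.02  0.01] w 1.003 grip 0.0
travel [-0.027 -0.038  0.03 ] rot [ 0.006 -0.014 -0.001]
```

View pics/side1.png

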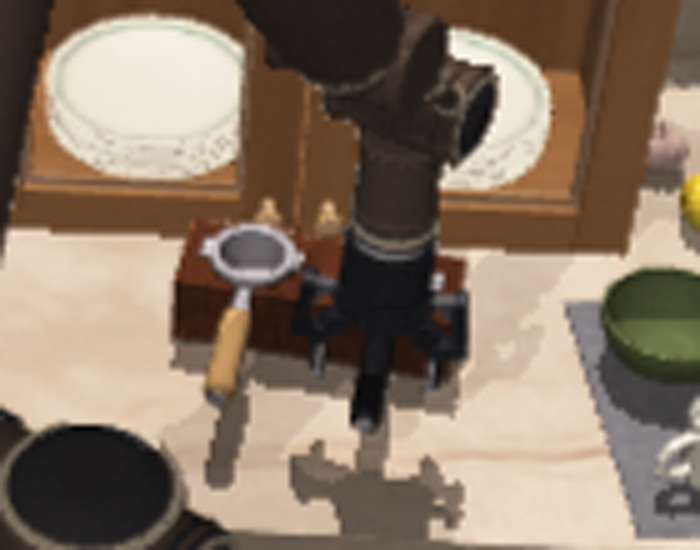

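The open fingers at (315,350) and (432,370) straddle the black handle at (370,390), well centred. I'll close them now.

{"fn": "play_rows", "kwargs": {"travel": [[0,0,0],[0,0,0],[0,0,0],[0,0,0],[0,0,0],[0,0,0],[0,0,0],[0,0,0],[0,0,0],[0,0,0]], "rot": [[0,0,0],[0,0,0],[0,0,0],[0,0,0],[0,0,0],[0,0,0],[0,0,0],[0,0,0],[0,0,0],[0,0,0]], "gripper": 1, "force": 110}}

```text
time_s: 3.15
eef_pos: [0.4422, -0.2199, 0.0624]
eef_rot: [-3.142, -0.0, -0.167]
wrist_force: [-1.5, 2.0, 2.6]
width: 0.29
grip_force: 107.7
```

```bash
python3 go.py .442 -.219 .202 -9.6
```

```text
t 3.15 tcp [ 0.4422 -0.2199  0.0624] rpy [-1.8e+02 -1.0e-02 -9.6e+00] F [-1.5  2.   2.6] M [ 0.18 -0.13  0.05] w 0.29 grip 107.7
travel [-0.009 -0.029 -4.654] rot [-0.    -0.002  0.001]
```

{"fn": "play_rows", "kwargs": {"travel": [[0,0,-0.3],[0,0,-0.7],[0,0,-1.2],[0,0,-1.7],[0,0,-2.3],[0,0,-2.9],[0,0,-3.4],[0,0,-3.8],[0,0,-4.0],[0,0,-4.0]], "rot": [[0,0,0],[0,0,0],[0,0,0],[0,0,0],[0,0,0],[0,0,0],[0,0,0],[0,0,0],[0,0,0],[0,0,0]]}}

```text
time_s: 4.15
eef_pos: [0.4424, -0.2202, 0.1832]
eef_rot: [3.141, -0.001, -0.168]
wrist_force: [-0.4, -0.1, -3.4]
width: 0.29
grip_force: 108.0
```

```bash
python3 - <<'E'
from h import *
A=[]
for n in("side","top"):
    im,d=camera(n); np.savez(n+"2.npz",im=im,d=d,P=cloud(n,d)); A.append(cv2.resize(im[130:250,260:360],None,fx=4,fy=4,interpolation=cv2.INTER_CUBIC))
    P=cloud(n,d);i=im.astype(int)
    m=(P[...,2]>.13)&(P[...,2]<.24)&(P[...,0]>.5)&(P[...,0]<.61)&(P[...,1]<-.18)&(P[...,1]>-.3)&(i.max(-1)-i.min(-1)<25)&(i.max(-1)>70)
    q=P[m]
    if len(q)>10:
        C=np.c_[q[:,:2]-q[:,:2].mean(0),np.ones(len(q))]; print(n,len(q),q.mean(0).round(4),np.percentile(q[:,2],[5,50,80,95]).round(4))
cv2.imwrite("pics/lift.png",np.hstack(A))
E
python3 go.py .442 -.219 .202 -9.6
```

```text
top 176 [ 0.5656 -0.2277  0.1923] [0.1769 0.1963 0.2    0.2028]
t 4.25 tcp [ 0.4415 -0.2196  0.1818] rpy [-1.7998e+02  7.0000e-02 -9.6000e+00] F [-0.  -0.1 -2.5] M [ 0.04  0.33 -0.03] w 0.285 grip 108.0
travel [ 0.012 -0.023 -0.675] rot [-0.005  0.014 -0.   ]
```

View pics/lift.png

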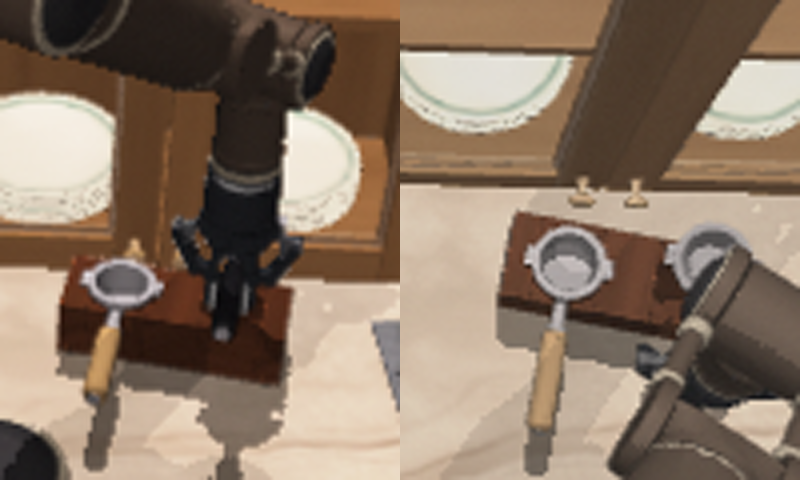

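The portafilter is lifted, with rim top about 0.197–0.200 against 0.200 expected, so it is level. The light-handled one at (565,265) is undisturbed. Next is the transfer to a point 90 mm in front of the fork seat.

```bash
python3 go.py .452 .245 .184 18.3
```

```text
t 4.25 tcp [ 0.4415 -0.2196  0.1818] rpy [-1.7998e+02  7.0000e-02 -9.6000e+00] F [-0.  -0.1 -2.5] M [ 0.04  0.33 -0.03] w 0.285 grip 108.0
travel [ -2.239 -15.329  -0.066] rot [-0.008  0.012 -5.58 ]
```

{"fn": "play_rows", "kwargs": {"travel": [[-0.05,-0.3,0],[-0.13,-0.9,0],[-0.24,-1.7,0],[-0.38,-2.6,0],[-0.52,-3.6,0],[-0.66,-4.6,0],[-0.8,-5.5,0],[-0.95,-6.5,0],[-1.08,-7.3,0],[-1.15,-7.8,0]], "rot": [[0,0,-0.1],[0,0,-0.3],[0,0,-0.6],[0,0,-0.9],[0,0,-1.3],[0,0,-1.7],[0,0,-2.0],[0,0,-2.4],[0,0,-2.7],[0,0,-2.8]]}}

```text
time_s: 5.25
eef_pos: [0.4457, 0.0189, 0.1813]
eef_rot: [-3.14, 0.002, 0.079]
wrist_force: [1.4, 0.2, -3.3]
width: 0.285
grip_force: 108.3
```

```bash
python3 go.py .452 .245 .184 18.3
```

```text
t 5.25 tcp [0.4457 0.0189 0.1813] rpy [-1.7993e+02  1.4000e-01  4.5500e+00] F [ 1.4  0.2 -3.3] M [ 0.01  0.28 -0.02] w 0.285 grip 108.3
travel [ 0.807 -7.497 -0.082] rot [-0.017  0.026 -2.751]
```

{"fn": "play_rows", "kwargs": {"travel": [[0.05,-0.5,0],[0.13,-1.3,0],[0.24,-2.2,0],[0.35,-3.2,0],[0.46,-4.2,0],[0.57,-5.2,0],[0.67,-6.1,0],[0.74,-6.8,0],[0.8,-7.3,0],[0.8,-7.4,0]], "rot": [[0,0,-0.1],[0,0,-0.4],[0,0,-0.7],[0,0,-1.1],[0,0,-1.5],[0,0,-1.9],[0,0,-2.2],[0,0,-2.5],[0,0,-2.7],[0,0,-2.75]]}}

```text
time_s: 6.25
eef_pos: [0.4533, 0.2412, 0.1817]
eef_rot: [-3.141, 0.001, 0.319]
wrist_force: [-0.0, 0.8, -2.4]
width: 0.29
grip_force: 108.4
```

```bash
python3 go.py .452 .245 .143 18.3
```

```text
t 6.25 tcp [0.4533 0.2412 0.1817] rpy [-1.7998e+02  6.0000e-02  1.8290e+01] F [-0.   0.8 -2.4] M [-0.13  0.26  0.01] w 0.29 grip 108.4
travel [-1.00e-03 -1.34e-01  1.29e+00] rot [-0.004  0.012 -0.003]
```

Now lower to just above insertion height, then look.

{"fn": "play_rows", "kwargs": {"travel": [[0,0,0.3],[0,-0.05,0.6],[0,-0.08,0.9],[0,-0.08,1.15],[0,-0.08,1.25],[0,-0.08,1.25],[0,-0.08,1.25]], "rot": [[0,0,0],[0,0,0],[0,0,0],[0,0,0],[0,0,0],[0,0,0],[0,0,0]]}}

```text
time_s: 6.95
eef_pos: [0.4535, 0.2419, 0.1449]
eef_rot: [-3.142, -0.0, 0.316]
wrist_force: [-0.7, -1.6, -1.9]
width: 0.29
grip_force: 108.5
```

```bash
python3 - <<'E'
from h import *
A=[]
for n,(u,v) in(("side",(150,110)),("top",(150,110))):
    im,d=camera(n); np.savez(n+"3.npz",im=im,d=d,P=cloud(n,d)); A.append(cv2.resize(im[v:v+120,u:u+100],None,fx=4,fy=4,interpolation=cv2.INTER_CUBIC))
cv2.imwrite("pics/pre.png",np.hstack(A))
E
python3 go.py .452 .245 .143 18.3
```

```text
t 7.05 tcp [0.4537 0.2422 0.1453] rpy [-1.7999e+02 -7.0000e-02  1.8140e+01] F [-0.  -1.1 -2.5] M [-0.1   0.24 -0.01] w 0.291 grip 108.5
travel [-0.025 -0.108  0.077] rot [-0.001 -0.013 -0.032]
```

View pics/pre.png

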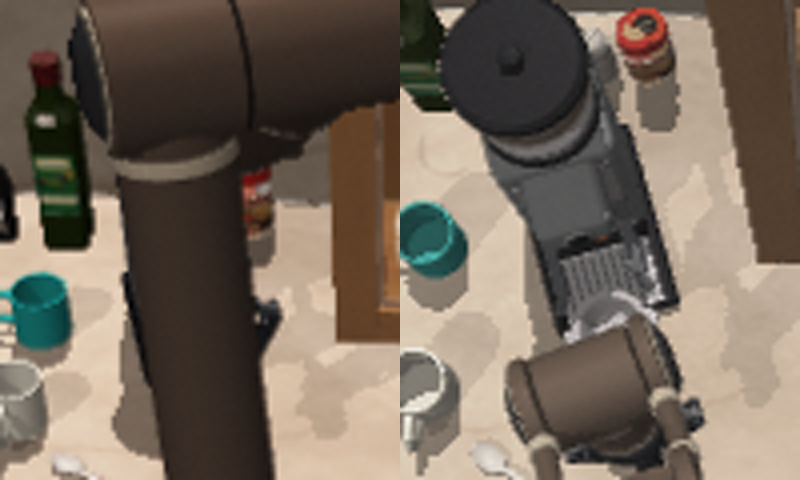

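The side view is blocked by the forearm. The top view shows the rim's front arc at (610,305), between the prong tips at about (550,310) and (665,290). I'll measure its offset from the fork's centreline in this same view.

```bash
python3 - <<'E'
from fit import *
D=np.load("top3.npz");P=D["P"];im=D["im"].astype(int)
yaw=np.radians(18.3);ex=np.array([np.cos(yaw),np.sin(yaw)]);ey=np.array([-ex[1],ex[0]]);seat=np.array([.646,.309])
o=observe();exp=o["eef_pos"][:2]+.1145*ex;zt=o["eef_pos"][2]+.010+.008
m=(abs(P[...,2]-zt)<.010)&(np.hypot(P[...,0]-exp[0],P[...,1]-exp[1])<.06)
q=P[m];L=np.c_[(q[:,:2]-seat)@ex,(q[:,:2]-seat)@ey,q[:,2]]
print("expected local",((exp-seat)@ex).round(4),((exp-seat)@ey).round(4),"zt",zt.round(4),"n",len(q),L.min(0).round(3),L.max(0).round(3),np.percentile(L[:,2],[10,50,90]).round(4))
# outline pixels: rays to plane zt
c=calibration("top");A=R.from_euler("xyz",c["attitude"]).as_matrix();K=c["mtx"]
v,u=np.nonzero(m&(im.max(-1)>80));r=np.c_[(u-K[0,2])/K[0,0],-(v-K[1,2])/K[1,1],-np.ones(len(u))]@A.T
X=c["origin"]+r*((zt-c["origin"][2])/r[:,2])[:,None];L=np.c_[(X[:,:2]-seat)@ex,(X[:,:2]-seat)@ey]
f=lambda c:np.maximum(abs(np.hypot(*(L-c).T)-.034)-.004,0).clip(0,.006).sum()
e=(exp-seat)@np.c_[ex,ey]
r=minimize(f,e,method="Nelder-Mead",options=dict(initial_simplex=[e,e+[.008,0],e+[0,.008]]));print("rim circle local",r.x.round(4),r.fun/len(L))
k=L[:,0]>e[0]+.0
for a in np.arange(e[0]-.0,e[0]+.045,.005):
    s=L[(abs(L[:,0]-a)<.0025)]
    if len(s)>1: print(a.round(3),s[:,1].min().round(4),s[:,1].max().round(4))
# prongs, from the start picture and ray-plane: green points z .117-.133
for nm in("top0","top3"):
    P=np.load(nm+".npz")["P"].reshape(-1,3);l=np.c_[(P[:,:2]-seat)@ex,(P[:,:2]-seat)@ey]
    k=(abs(P[:,2]-.1245)<.007)&(l[:,0]>-.052)&(l[:,0]<.015)&(abs(l[:,1])<.06)
    for a in(-.04,-.02,0):
        s=l[k&(abs(l[:,0]-a)<.01),1]; print(nm,a,np.median(s[s>.02]).round(4) if (s>.02).any() else 0,np.median(s[s<-.02]).round(4) if (s<-.02).any() else 0,len(s))
E
```

```text
expected local -0.089 -0.0031 zt 0.1633 n 99 [-0.099 -0.047  0.153] [-0.052  0.042  0.169] [0.1555 0.1607 0.1649]
rim circle local [-0.0943 -0.0031] 0.001057071737919569
-0.089 -0.046 0.0417
-0.084 -0.047 0.0407
-0.079 -0.0369 0.036
-0.074 -0.0342 0.0303
-0.069 -0.0315 0.0293
-0.064 -0.0251 0.0236
-0.059 -0.0214 0.0141
-0.054 -0.015 0.0094
top0 -0.04 0.0423 -0.0436 32
top0 -0.02 0.0397 -0.0419 33
top0 0 0.0386 -0.0393 34
top3 -0.04 0.0416 -0.0435 30
top3 -0.02 0.0398 -0.0415 36
top3 0 0.0397 -0.0391 33
```

{"fn": "play_rows", "kwargs": {"travel": [[0,-0.03,0.2],[0,-0.06,0.45],[0,-0.08,0.65],[0,-0.08,0.78],[0,-0.08,0.8],[0,-0.08,0.8]], "rot": [[0,0,0],[0,0,0],[0,0,0],[0,0,0],[0,0,0],[0,0,0]]}}

```text
time_s: 7.65
eef_pos: [0.4523, 0.2443, 0.1204]
eef_rot: [3.142, 0.001, 0.317]
wrist_force: [0.4, 0.5, -3.1]
width: 0.288
grip_force: 108.5
```

```bash
cat > loc.py <<'E'
from fit import *
yaw=np.radians(18.3);ex=np.array([np.cos(yaw),np.sin(yaw)]);ey=np.array([-ex[1],ex[0]]);seat=np.array([.646,.309])
def state():
    o=observe();d=o["eef_pos"][:2]+.1145*np.array([np.cos(o["eef_rot"][2]),np.sin(o["eef_rot"][2])])-seat
    F=o["wrist_force"];print("t",round(o["time_s"],2),"loc by arm",(d@ex).round(4),(d@ey).round(4),"tcp z",o["eef_pos"][2].round(4),"yaw",np.degrees(o["eef_rot"][2]).round(2),"tilt",np.degrees(o["eef_rot"][1]).round(2),"Fin",(F[:2]@ex).round(1),"Fy",(F[:2]@ey).round(1),"Fz",F[2].round(1),"M",o["torque"].round(2),"grip",round(o["grip_force"],1))
    return o
def rim(tag,dz=.018):
    o=state();im,d=camera("top");P=cloud("top",d);np.savez(tag+".npz",im=im,d=d,P=P);i=im.astype(int)
    e3=o["eef_pos"][:2]+.1145*ex;zt=o["eef_pos"][2]+dz
    m=(abs(P[...,2]-zt)<.010)&(np.hypot(P[...,0]-e3[0],P[...,1]-e3[1])<.055)&(i.max(-1)>100)
    c=calibration("top");A=R.from_euler("xyz",c["attitude"]).as_matrix();K=c["mtx"]
    v,u=np.nonzero(m);r=np.c_[(u-K[0,2])/K[0,0],-(v-K[1,2])/K[1,1],-np.ones(len(u))]@A.T
    X=c["origin"]+r*((zt-c["origin"][2])/r[:,2])[:,None];L=np.c_[(X[:,:2]-seat)@ex,(X[:,:2]-seat)@ey]
    e=(e3-seat)@np.c_[ex,ey]
    f=lambda c:np.maximum(abs(np.hypot(*(L-c).T)-.034)-.004,0).clip(0,.006).sum()
    r=minimize(f,e,method="Nelder-Mead",options=dict(initial_simplex=[e,e+[.008,0],e+[0,.008]]))
    print("rim local",r.x.round(4),(r.fun/len(L)).round(5),"n",len(L),"y ext",L[:,1].min().round(4),L[:,1].max().round(4),"z",np.percentile(P[m][:,2],[10,50,90]).round(4))
    return im
E
python3 -c "
from loc import *
rim('r4')"
```

```text
t 7.65 loc by arm -0.0897 -0.0009 tcp z 0.1204 yaw 18.15 tilt 0.04 Fin 0.5 Fy 0.3 Fz -3.1 M [-0.08  0.27  0.01] grip 108.5
rim local [-0.0924  0.0008] 0.0011 n 84 y ext -0.0446 0.0439 z [0.1329 0.1367 0.1415]
```

Centred (y about 0) and about 4–5 mm above the prong tops. Sliding in slowly, and stopping short of the paddle.

{"fn": "play_rows", "kwargs": {"travel": [[0.15,0,0],[0.35,0,0],[0.55,0,0],[0.75,0,0],[0.95,0,0],[1.15,0,0],[1.35,0,0],[1.5,0,0],[1.6,0,0],[1.6,0,0]], "rot": [[0,0,0],[0,0,0],[0,0,0],[0,0,0],[0,0,0],[0,0,0],[0,0,0],[0,0,0],[0,0,0],[0,0,0]]}}

```text
time_s: 8.7
eef_pos: [0.4985, 0.2594, 0.1208]
eef_rot: [-3.142, -0.0, 0.317]
wrist_force: [0.0, 0.1, -2.3]
width: 0.285
grip_force: 108.5
```

```bash
python3 -c "
from loc import *
im=rim('r5');cv2.imwrite('pics/in1.png',cv2.resize(im[125:245,150:250],None,fx=5,fy=5,interpolation=cv2.INTER_CUBIC))"
```

```text
t 8.7 loc by arm -0.0411 -0.0011 tcp z 0.1208 yaw 18.15 tilt -0.02 Fin 0.1 Fy 0.1 Fz -2.3 M [-0.11  0.29  0.01] grip 108.5
rim local [-0.0452 -0.0013] 0.00105 n 53 y ext -0.0465 0.0313 z [0.1312 0.1356 0.1412]
```

{"fn": "play_rows", "kwargs": {"travel": [[0.15,0,0],[0.3,0,0],[0.45,0,0],[0.6,0,0],[0.7,0,0],[0.7,0,0]], "rot": [[0,0,0],[0,0,0],[0,0,0],[0,0,0],[0,0,0],[0,0,0]]}}

```text
time_s: 9.35
eef_pos: [0.5187, 0.266, 0.1209]
eef_rot: [-3.142, -0.001, 0.317]
wrist_force: [0.3, -0.5, -2.3]
width: 0.288
grip_force: 108.5
```

{"fn": "play_rows", "kwargs": {"travel": [[0,0,0.02],[0,0,0.04],[0,0,0.06],[0,0,0.08],[0,0,0.08]], "rot": [[0,0,0],[0,0,0],[0,0,0],[0,0,0],[0,0,0]]}}

```text
time_s: 9.85
eef_pos: [0.5178, 0.2658, 0.1182]
eef_rot: [3.142, 0.0, 0.317]
wrist_force: [-1.1, -0.2, -3.6]
width: 0.287
grip_force: 108.4
```

```bash
python3 -c "
from loc import *
im=rim('r6')"
```

```text
t 9.85 loc by arm -0.0208 -0.0011 tcp z 0.1182 yaw 18.16 tilt 0.02 Fin -1.1 Fy 0.2 Fz -3.6 M [-0.04  0.24  0.  ] grip 108.4
rim local [-0.0242 -0.0041] 0.00077 n 13 y ext -0.0464 0.0292 z [0.1316 0.1358 0.1384]
```

{"fn": "play_rows", "kwargs": {"travel": [[0,0,0.03],[0,0,0.05],[0,0,0.05],[0,0,0.05]], "rot": [[0,0,0],[0,0,0],[0,0,0],[0,0,0]]}}

```text
time_s: 10.3
eef_pos: [0.518, 0.2658, 0.1168]
eef_rot: [-3.142, 0.0, 0.317]
wrist_force: [-0.1, 0.7, -2.2]
width: 0.285
grip_force: 108.5
```

{"fn": "play_rows", "kwargs": {"travel": [[0,0,0.03],[0,0,0.03],[0,0,0.03]], "rot": [[0,0,0],[0,0,0],[0,0,0]]}}

```text
time_s: 10.6
eef_pos: [0.5181, 0.2658, 0.116]
eef_rot: [3.142, -0.0, 0.317]
wrist_force: [-0.4, -0.2, -3.2]
width: 0.291
grip_force: 108.5
```

```bash
python3 -c "
from loc import *
state()"
```

```text
t 10.6 loc by arm -0.0205 -0.0011 tcp z 0.116 yaw 18.15 tilt -0.01 Fin -0.4 Fy -0.1 Fz -3.2 M [-0.03  0.23  0.03] grip 108.5
```

{"fn": "play_rows", "kwargs": {"travel": [[0,0,0.03],[0,0,0.03],[0,0,0.03]], "rot": [[0,0,0],[0,0,0],[0,0,0]]}}

```text
time_s: 10.9
eef_pos: [0.5182, 0.2658, 0.1155]
eef_rot: [-3.142, -0.0, 0.317]
wrist_force: [-1.6, -1.5, 0.3]
width: 0.292
grip_force: 108.8
```

{"fn": "play_rows", "kwargs": {"travel": [[0,0,0.03],[0,0,0.03],[0,0,0.03]], "rot": [[0,0,0],[0,0,0],[0,0,0]]}}

```text
time_s: 11.2
eef_pos: [0.5182, 0.2659, 0.1148]
eef_rot: [-3.142, -0.001, 0.317]
wrist_force: [-4.0, -2.3, 3.9]
width: 0.285
grip_force: 109.3
```

```bash
python3 -c "
from loc import *
state()"
```

```text
t 11.2 loc by arm -0.0203 -0.0011 tcp z 0.1148 yaw 18.15 tilt -0.04 Fin -4.5 Fy -1.0 Fz 3.9 M [-0.03  0.14 -0.02] grip 109.3
```

{"fn": "play_rows", "kwargs": {"travel": [[0,0,-0.02],[0.05,0,-0.02],[0.1,0,-0.02],[0.1,0,-0.02]], "rot": [[0,0,0],[0,0,0],[0,0,0],[0,0,0]]}}

```text
time_s: 11.6
eef_pos: [0.5207, 0.2668, 0.1149]
eef_rot: [-3.142, 0.001, 0.317]
wrist_force: [-6.2, -1.2, 4.1]
width: 0.29
grip_force: 109.4
```

```bash
python3 -c "
from loc import *
state()"
```

```text
t 11.6 loc by arm -0.0177 -0.0011 tcp z 0.1149 yaw 18.15 tilt 0.04 Fin -6.3 Fy 0.8 Fz 4.1 M [-0.04  0.26 -0.06] grip 109.4
```

{"fn": "play_rows", "kwargs": {"travel": [[0.05,0,0],[0.1,0,0],[0.1,0,0],[0.1,0,0]], "rot": [[0,0,0],[0,0,0],[0,0,0],[0,0,0]]}}

```text
time_s: 12.0
eef_pos: [0.5236, 0.2678, 0.1149]
eef_rot: [-3.141, 0.0, 0.317]
wrist_force: [-4.7, -1.2, 4.5]
width: 0.287
grip_force: 109.5
```

```bash
python3 -c "
from loc import *
state()"
```

```text
t 12.0 loc by arm -0.0147 -0.001 tcp z 0.1149 yaw 18.16 tilt 0.03 Fin -4.8 Fy 0.4 Fz 4.5 M [-0.02  0.25  0.01] grip 109.5
```

{"fn": "play_rows", "kwargs": {"travel": [[0,0,-0.02],[0,0,-0.03],[0.05,0,-0.03],[0.1,0,-0.03],[0.1,0,-0.03]], "rot": [[0,0,0],[0,0,0],[0,0,0],[0,0,0],[0,0,0]]}}

```text
time_s: 12.5
eef_pos: [0.5269, 0.2686, 0.1154]
eef_rot: [3.142, -0.0, 0.317]
wrist_force: [-2.4, -0.3, 1.7]
width: 0.288
grip_force: 109.2
```

```bash
python3 -c "
from loc import *
state();im=rim('r7');cv2.imwrite('pics/in2.png',cv2.resize(im[125:245,150:250],None,fx=5,fy=5,interpolation=cv2.INTER_CUBIC))"
```

```text
t 12.5 loc by arm -0.0113 -0.0012 tcp z 0.1154 yaw 18.15 tilt -0.01 Fin -2.4 Fy 0.5 Fz 1.7 M [0.01 0.26 0.01] grip 109.2
t 12.5 loc by arm -0.0113 -0.0012 tcp z 0.1154 yaw 18.15 tilt -0.01 Fin -2.4 Fy 0.5 Fz 1.7 M [0.01 0.26 0.01] grip 109.2
rim local [ 0.0001 -0.0068] 0.00013 n 4 y ext -0.0446 0.0313 z [0.1296 0.1307 0.1339]
```

View pics/in2.png

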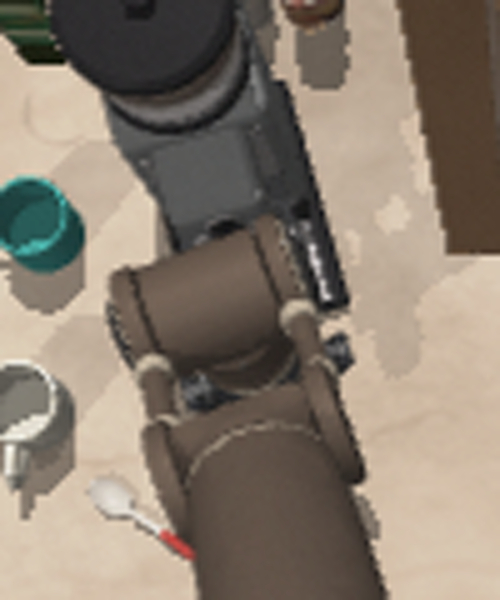

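The view is now occluded by the wrist. Force readings show the resistance so far is friction only, since it scales with the vertical load. I'll keep pushing in 3 mm steps and watch for the paddle's 3 N onset.

{"fn": "play_rows", "kwargs": {"travel": [[0.05,0,0],[0.1,0,0],[0.1,0,0],[0.1,0,0]], "rot": [[0,0,0],[0,0,0],[0,0,0],[0,0,0]]}}

```text
time_s: 12.95
eef_pos: [0.5279, 0.269, 0.1154]
eef_rot: [3.141, 0.004, 0.317]
wrist_force: [-7.7, -1.9, 3.9]
width: 0.29
grip_force: 109.5
```

```bash
python3 -c "
from loc import *
state()"
```

```text
t 12.95 loc by arm -0.0101 -0.0012 tcp z 0.1154 yaw 18.15 tilt 0.22 Fin -8.0 Fy 0.6 Fz 3.9 M [-0.11  0.58  0.07] grip 109.5
```

{"fn": "play_rows", "kwargs": {"travel": [[0.05,0,0],[0.1,0,0],[0.1,0,0],[0.1,0,0]], "rot": [[0,0,0],[0,0,0],[0,0,0],[0,0,0]]}}

```text
time_s: 13.35
eef_pos: [0.5303, 0.2698, 0.1154]
eef_rot: [3.141, 0.005, 0.317]
wrist_force: [-8.1, -2.2, 5.8]
width: 0.284
grip_force: 109.6
```

```bash
python3 -c "
from loc import *
state()"
```

```text
t 13.35 loc by arm -0.0077 -0.0012 tcp z 0.1154 yaw 18.15 tilt 0.29 Fin -8.4 Fy 0.4 Fz 5.8 M [-0.13  0.71  0.05] grip 109.6
```

{"fn": "play_rows", "kwargs": {"travel": [[0.05,0,0],[0.1,0,0],[0.15,0,0],[0.15,0,0],[0.15,0,0]], "rot": [[0,0,0],[0,0,0],[0,0,0],[0,0,0],[0,0,0]]}}

```text
time_s: 13.85
eef_pos: [0.5337, 0.2709, 0.1153]
eef_rot: [3.141, 0.007, 0.317]
wrist_force: [-9.8, -3.7, 8.2]
width: 0.287
grip_force: 109.8
```

```bash
python3 -c "
from loc import *
state()"
```

```text
t 13.85 loc by arm -0.0041 -0.0012 tcp z 0.1153 yaw 18.15 tilt 0.41 Fin -10.4 Fy -0.4 Fz 8.2 M [-0.21  0.89  0.08] grip 109.8
```

{"fn": "play_rows", "kwargs": {"travel": [[0,0,-0.02],[0.05,0,-0.02],[0.1,0,-0.02],[0.1,0,-0.02],[0.1,0,-0.02]], "rot": [[0,0,0],[0,0,0],[0,0,0],[0,0,0],[0,0,0]]}}

```text
time_s: 14.35
eef_pos: [0.536, 0.2717, 0.1155]
eef_rot: [3.141, 0.009, 0.317]
wrist_force: [-10.4, -3.0, 6.1]
width: 0.292
grip_force: 109.7
```

```bash
python3 -c "
from loc import *
state()"
```

```text
t 14.35 loc by arm -0.0017 -0.0012 tcp z 0.1155 yaw 18.16 tilt 0.49 Fin -10.8 Fy 0.4 Fz 6.1 M [-0.25  0.95  0.06] grip 109.7
```

{"fn": "play_rows", "kwargs": {"travel": [[0.03,0,0],[0.05,0,0],[0.05,0,0],[0.05,0,0],[0.05,0,0]], "rot": [[0,0,0],[0,0,0],[0,0,0],[0,0,0],[0,0,0]]}}

```text
time_s: 14.85
eef_pos: [0.5372, 0.2721, 0.1155]
eef_rot: [3.141, 0.009, 0.317]
wrist_force: [-10.3, -4.7, 7.8]
width: 0.29
grip_force: 109.7
```

```bash
python3 -c "
from loc import *
state()
for n in('top','side'):
    im,d=camera(n);P=cloud(n,d);h=cv2.cvtColor(im,cv2.COLOR_BGR2HSV)
    l=np.stack([(P[...,:2]-seat)@ex,(P[...,:2]-seat)@ey,P[...,2]],-1)
    near=(abs(l[...,0])<.06)&(abs(l[...,1])<.06)&(l[...,2]>.08)
    o=near&(h[...,0]<16)&(h[...,1]>150)&(h[...,2]>110)
    r=near&(h[...,1]<60)&(h[...,2]>100)&(l[...,2]<.15)
    print(n,'orange',o.sum(),np.median(l[o],0).round(4) if o.any() else '','steel',r.sum(),l[r].min(0).round(3) if r.any() else '',l[r].max(0).round(3) if r.any() else '')
state()"
```

```text
t 14.85 loc by arm -0.0004 -0.0011 tcp z 0.1155 yaw 18.16 tilt 0.52 Fin -11.2 Fy -1.2 Fz 7.8 M [-0.22  1.08  0.01] grip 109.7
top orange 0  steel 3 [-0.047 -0.052  0.111] [0.06  0.059 0.121]
side orange 0  steel 0  
t 14.95 loc by arm -0.0004 -0.0012 tcp z 0.1155 yaw 18.16 tilt 0.52 Fin -11.8 Fy 0.6 Fz 6.6 M [-0.25  1.04  0.04] grip 109.7
```

By arm position the portafilter is at the seat (within about 1 mm along and sideways). Its height checks out: TCP 0.1155 plus 0.0096 gives 0.125, so it is level. Paddle travel since first touch is about 10 mm, and the forces are gentle and steady. Handing in.

```bash
python3 -c "
from workcell import workorder
print(workorder.hand_in())"
```

```text
the job is handed in; nothing more can be done
None
```

I handed the job in with the single-spout (black-handle) portafilter gripped in the grinder's fork and the paddle pressed in by about 10 mm, since only one cup stands on the mat. Both cameras' views of the seat were blocked at the end, so the position and paddle depth come from arm position and forces; `hand_in` returned no verdict.

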